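# Feel a U-lock shackle for nicks

## Robot

A 6-joint arm with a two-finger parallel gripper is mounted at the origin on the work surface. World frame = base frame: x ahead of the robot, y to its left, z up, the work surface at z = 0. Lengths are in mm, angles in rad, forces in N, time in s.
With the tool pointing down it reaches from about 350 to 975 mm from the base axis. Payload 7.1 kg.
Tool frame: the origin (TCP) lies midway between the tips of the shut fingers; the grasp point (between the pads) lies 19 mm behind it (ctrl.hold_point_z is the distance from the TCP to the grasp point, in mm); z points along the fingers, y is the direction in which the jaws open and shut (so a half turn about z gives the same grasp; the last joint's range is limited). The gripper opens to 88 mm and grips with 3 to 60 N. Pads are 20 mm wide; open, the fingers measure 115 mm over their backs; the gripper's body (75 mm by 178 mm) begins 61 mm behind the grasp point.
Start: joints at [-1.123, 0.423, 1.63, -0, 1.089, -0.019], TCP at [281.283, -558.108, 222.675] pointing down, gripper open.
Joint ranges: [-3, 3], [-0.9, 2.11], [0.09, 2.58], [-1.31, 4.45], [0.11, 2.69], [-2.54, 2.54]. Speed limits (rad/s): [2.39, 2.39, 3.01, 3.14, 3.14, 3.14].

## Interface

Orientations are given as a rotation vector (axis times angle).
In Python, from workcell import ctrl, eyes gives the robot as it stands.
- The arm moves only by the tool move_arm, never from a script. Its argument "deltas" is a list of rows, each a list of 6 numbers: the shift along the tool's x, y, z in mm, then the turn, a rotation vector about the tool's x, y, z in rad. A call has 1 to 5 rows; each row shifts and turns the pose as measured when the row begins, along the tool's axes as they then stand; what a row does not reach is not made up. A row lasts 1/12 s, in which the tool goes at most 41.7 mm and 7.16 degrees, less where a joint would pass 70% of its speed; a pose out of reach is approached as far as the arm can. A call is refused whole if a number of a shift passes 41.7 or a number of a turn 0.125, either way. A call with a gripper value outside its range is refused whole. "hand" is the closure, from -1 (fully open) to 1 (shut), set as the call begins (left out, the last holds). The fingers move at their own pace and stop on an object; the grip force is fixed at half the most. Time passes only in rows, so rows that do not move let the fingers close. It gives the time, the measured TCP pose, the force and the opening at its end, in the units of the state.
- ctrl.get_obs(): the state, without advancing time (a new reading comes with each control period).
- eyes.get_image(name): name is "scene" or "top" or "wrist"; returns a dict with "frame" (384x512x3 uint8, red, green, blue), "range_z" (384x512 float32, mm along the optical axis (not along the pixel's ray), 0 where there is no reading), "fx", "fy", "cx", "cy" (pixels), "D" ([k1, k2, p1, p2, k3] as OpenCV has them; the pictures are not rectified), "cam_to_world" (4x4, takes a point from camera to world coordinates). Camera axes: x right, y down, z forward; pixel columns grow to the right and rows downward; lengths in mm; the calibration is good to about 2 mm. A picture is of the moment at which its call begins.
- ctrl.close_job(): hands the job in, once; it reports no verdict.
The state is a dict: "t": time; "qpos": joint angles; "qvel": joint speeds; "joint_torque": joint torques, N m; "ee_pos": TCP position; "orientation": TCP orientation; "ft_force": force on the tool from outside, world axes, zero at the start; "moment": the same for the moment, N m; "width": finger opening in mm.
Only numpy, scipy, OpenCV 4.12 (cv2) and the standard library are available. Lean on these libraries where they do the work, as an engineer would, in place of code of your own. Each camera call takes 0.05 s, during which the arm holds its last target.

## Task

On the sprung inspection rest lies the U-shaped steel shackle of a bicycle lock: feel it for nicks by running your closed fingertips lightly along the top of the bar, all the way round the U, from the plain straight end to the end with the turned-out foot. Touch only gently, so that the rest gives a little but never bottoms out; do not grip or lift the shackle, and leave the other things where they are. Then take the hand away.

Things in the scene. Friction and masses are not known exactly. Their poses are not given: they have to be found in the camera images.
- rest: inspection rest: fixed aluminium plate 205 x 165 x 12 mm that carries the dark steel U-shackle level above it on three sprung posts. Origin on the table under the U; z up. Any yaw; it can stand left or right of the low cradle with the crossbar. Its legs run along the rest's x
- bend_centre (a point): centre of the U's half-circle bend, at the bar's top height: (25, 0, 70) mm in the rest's frame, same axes. Round bar 16 mm thick, top 70 mm above the table. Centre line seen from this point: plain-ended leg from (-100, +50) to (0, +50) mm, half circle of radius 50 through (+50, 0), other leg from (0, -50) to (-100, -50), then a foot 25 mm long turned out to -y. 357 mm in all
- shackle (a joint): how far the sprung shackle is pressed down, m: 0 at rest, growing downwards, about 0.6 N per mm wherever it is pushed, end stop at 0.016; it stays level, cannot move sideways and springs back by itself. Negative = lifted
- spot0: unmarked point on the top of the bar's centre line; origin on the top surface. spot0 to spot7 lie along the bar in tracing order, evenly 48.7 mm apart along it: this one is 8 mm from the plain straight end (the start). It has the same axes as the rest
- spot1: unmarked point on the top of the bar's centre line; origin on the top surface. spot0 to spot7 lie along the bar in tracing order, evenly 48.7 mm apart along it. It has the same axes as the rest
- spot2: unmarked point on the top of the bar's centre line; origin on the top surface. spot0 to spot7 lie along the bar in tracing order, evenly 48.7 mm apart along it. It has the same axes as the rest
- spot3: unmarked point on the top of the bar's centre line; origin on the top surface. spot0 to spot7 lie along the bar in tracing order, evenly 48.7 mm apart along it. It has the same axes as the rest
- spot4: unmarked point on the top of the bar's centre line; origin on the top surface. spot0 to spot7 lie along the bar in tracing order, evenly 48.7 mm apart along it. It has the same axes as the rest
- spot5: unmarked point on the top of the bar's centre line; origin on the top surface. spot0 to spot7 lie along the bar in tracing order, evenly 48.7 mm apart along it. It has the same axes as the rest
- spot6: unmarked point on the top of the bar's centre line; origin on the top surface. spot0 to spot7 lie along the bar in tracing order, evenly 48.7 mm apart along it. It has the same axes as the rest
- spot7: unmarked point on the top of the bar's centre line; origin on the top surface. spot0 to spot7 lie along the bar in tracing order, evenly 48.7 mm apart along it: this one is 8 mm before the turned-out foot begins (the finish). It has the same axes as the rest
- barrel: brass lock barrel, an upright cylinder 24 mm across and 36 mm high standing loose on the rest's plate inside the U, well clear of the bar; origin at the centre of its underside
- key: small flat brass key 56 x 24 x 4 mm lying loose on the rest's plate between the legs of the U; origin under its middle
- crossbar: the lock's dark steel crossbar, a straight plain cylinder 36 mm across and 150 mm long, lying loose in a low cradle beside the rest, top at 48 mm; not part of the job; origin at the centre of its underside
- padlock: brass padlock 55 x 60 x 26 mm with a small steel shackle, lying loose on the table; origin under the centre of its brass case
- wrench: steel wrench, 170 mm, lying loose on the table
- brush: bench brush, 180 mm, lying loose on the table
- jar: grease jar 56 mm across, 60 mm high, standing loose on the table; origin at the centre of its underside

How it is judged:
By the outcome, as a careful person would: the job done as asked, in the order asked, and still so for the second after the job is handed in, with the robot touching nothing.
It also fails if it takes over 51 s, if anything falls off the work surface, if the arm or the gripper's body presses on something with over 40 N, if the wrist force passes 120 N, or if a joint passes its speed limit or range.

## Working session

There is one attempt and no reset: what is moved stays moved. The work goes in short steps, Python scripts to look and compute and a tool call to move; the robot and the scene stay as the last step left them, time stands still between calls to the robot, and variables do not carry over. Pictures are saved under pics/ and viewed, and the job is handed in when it is done.

Besides the shell and the picture viewer there is one more tool, called after "Call:" as a command line: name --pt "numbers of a row" for each row, then --argument value for the rest. move_arm: Moves the arm, as the interface text tells. Its arguments: {"type":"object","properties":{"deltas":{"type":"array"},"hand":{"type":"number"}},"required":["deltas"]}

```bash
mkdir -p pics; ls
python3 - <<'E'
from workcell import ctrl, eyes
import cv2, numpy as np
print(ctrl.get_obs())
for n in ("scene","top"):
    d=eyes.get_image(n); cv2.imwrite(f"pics/{n}0.png",d["frame"][:,:,::-1]); np.savez(f"{n}0.npz",**d)
    print(n,d["fx"],d["fy"],d["cx"],d["cy"],d["D"],d["cam_to_world"])
E
```

```text
pics
{'t': 0.0, 'qpos': array([-1.12300023e+00,  4.23851514e-01,  1.63068422e+00, -4.01933946e-05,
        1.08855275e+00, -1.89892299e-02]), 'qvel': array([-0.00063234,  0.00018998, -0.0001069 ,  0.00074602, -0.00084488,
       -0.0015156 ]), 'joint_torque': array([ 1.11966106e-03, -5.44622934e+01, -2.73658794e+01,  6.44807238e-02,
        2.29094370e-02, -1.33344074e-04]), 'ee_pos': array([ 281.04528134, -557.63833958,  221.89728618]), 'orientation': array([-3.05499431e+00, -7.26278282e-01,  5.54298252e-04]), 'ft_force': array([0.2497323 , 0.30253721, 0.68213429]), 'moment': array([-0.02915146, -0.02309872,  0.03171155]), 'width': 87.62012442525628}
scene 403.7089165519888 403.7089165519888 256.4273369173182 188.88010598439752 [-0.13894981  0.          0.          0.          0.        ] [[ 8.16594701e-01  3.79915365e-01 -4.34554266e-01  1.00125302e+03]
 [ 5.77072797e-01 -5.53848430e-01  6.00199053e-01 -6.05153447e+02]
 [-1.26523562e-02 -7.40888812e-01 -6.71508515e-01  7.59209621e+02]
 [ 0.00000000e+00  0.00000000e+00  0.00000000e+00  1.00000000e+00]]
top 421.08876862466434 421.08876862466434 251.25500503535918 190.20561853629428 [0.04547747 0.         0.         0.         0.        ] [[ 1.62070961e-02 -9.85430174e-01  1.69306532e-01  4.04474100e+02]
 [-9.99842126e-01 -1.47391229e-02  9.92378115e-03  1.77681052e+01]
 [-7.28376360e-03 -1.69440639e-01 -9.85513479e-01  9.91739691e+02]
 [ 0.00000000e+00  0.00000000e+00  0.00000000e+00  1.00000000e+00]]
```

View pics/scene0.png

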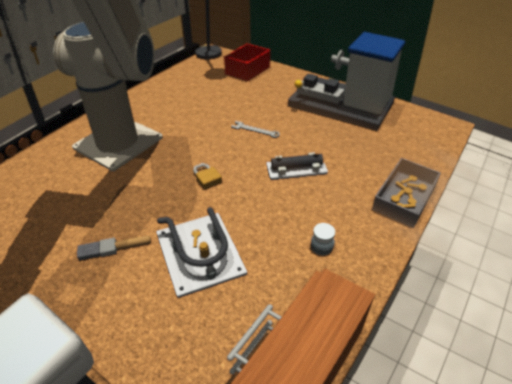

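View pics/top0.png

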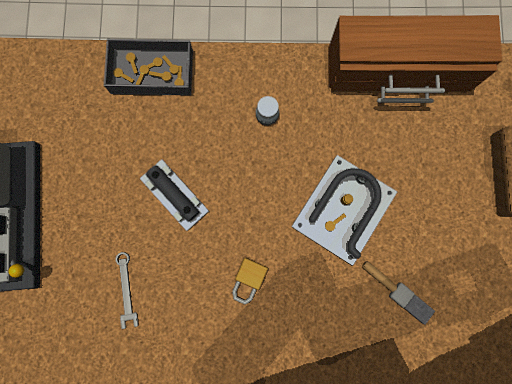

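The top view shows the rest at about (345,210). The bend is at upper right (350,175), the plain end near (313,222), and the foot near (355,255). Next I'll measure the bar.

```bash
cat > h.py <<'E'
import numpy as np, cv2
def load(n): return dict(np.load(n+".npz"))
def rays(d,uv):
    K=np.array([[d["fx"],0,d["cx"]],[0,d["fy"],d["cy"]],[0,0,1]],float)
    p=cv2.undistortPoints(np.asarray(uv,float).reshape(-1,1,2),K,np.asarray(d["D"],float))[:,0]
    return np.c_[p,np.ones(len(p))]
def pts(d,uv,z):
    T=d["cam_to_world"]; return (rays(d,uv)*np.asarray(z)[:,None])@T[:3,:3].T+T[:3,3]
def plane(d,uv,h):
    T=d["cam_to_world"]; r=rays(d,uv)@T[:3,:3].T; s=(h-T[2,3])/r[:,2]; return T[:3,3]+r*s[:,None]
E
python3 - <<'E'
from h import *
for n,(x0,x1,y0,y1) in (("top0",(285,400,150,270)),("scene0",(145,250,200,300))):
    d=load(n); f=d["frame"][y0:y1,x0:x1].astype(int)
    vv,uu=np.mgrid[y0:y1,x0:x1]; uv=np.c_[uu.ravel(),vv.ravel()]
    P=pts(d,uv,d["range_z"][y0:y1,x0:x1].ravel()); 
    img=cv2.resize(d["frame"][y0:y1,x0:x1,::-1],None,fx=5,fy=5,interpolation=cv2.INTER_NEAREST); cv2.imwrite(f"pics/{n}_z.png",img)
    dark=(f.max(2)<85).ravel()
    m=dark&(P[:,2]>50)&(P[:,2]<85)
    print(n,m.sum(),dark.sum(),np.percentile(P[m],[2,25,50,75,98],axis=0).round(1))
    np.save(n+"_bar.npy",np.c_[P[m],uv[m]])
    white=(f.min(2)>120).ravel(); print("plate z",np.percentile(P[white,2],[10,50,90]))
E
```

```text
top0 1292 1680 [[ 426.9 -254.7   61.5]
 [ 498.8 -231.    66.3]
 [ 541.2 -201.4   68. ]
 [ 586.  -157.    69.4]
 [ 612.2 -107.7   72.1]]
plate z [ 9.13899778 11.52537271 13.8115397 ]
scene0 758 1099 [[ 431.3 -260.    58.8]
 [ 512.9 -241.5   66.3]
 [ 556.7 -213.    68.1]
 [ 597.9 -176.2   69.7]
 [ 613.9 -118.    71.6]]
plate z [ 9.61430639 11.65454107 13.6572812 ]
```

```bash
sleep 0
```

```text
(no output)
```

View pics/top0_z.png

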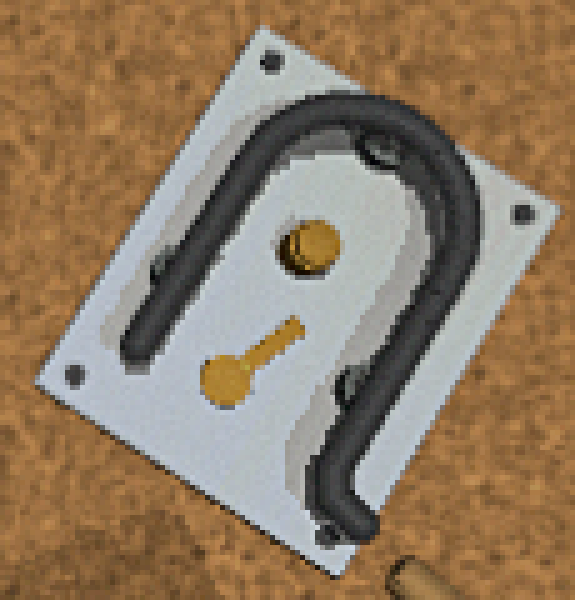

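View pics/scene0_z.png

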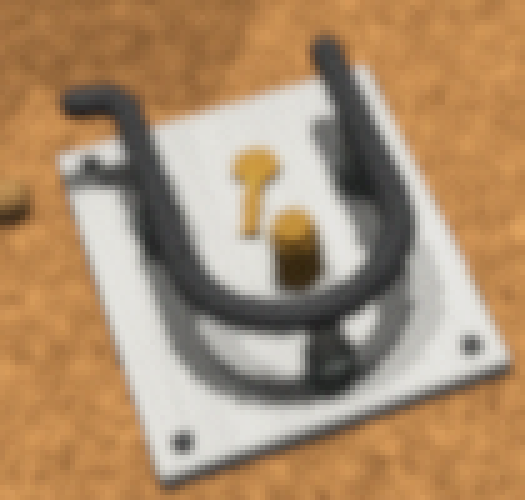

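```bash
cat > fit.py <<'E'
from h import *
def fit(P,verbose=True):
    # P: Nx2 points around the centre line; start from moments then iterate leg lines + circle
    global c,th
    for it in range(30):
        ex=np.array([np.cos(th),np.sin(th)]); ey=np.array([-ex[1],ex[0]])
        L=np.c_[(P-c)@ex,(P-c)@ey]
        A=L[(abs(L[:,1]-50)<14)&(L[:,0]>-85)&(L[:,0]<-3)]; B=L[(abs(L[:,1]+50)<14)&(L[:,0]>-80)&(L[:,0]<-3)]
        C=L[(L[:,0]>3)&(abs(np.hypot(*L.T)-50)<14)]
        sa,ia=np.polyfit(A[:,0],A[:,1],1); sb,ib=np.polyfit(B[:,0],B[:,1],1)
        s=np.linalg.lstsq(np.c_[2*C,np.ones(len(C))],(C**2).sum(1),rcond=None)[0]; R=np.sqrt(s[2]+s[0]**2+s[1]**2)
        # centre with fixed R=50, along x
        dth=(sa+sb)/2
        r=np.hypot(*C.T); u=C/r[:,None]; dc=np.linalg.lstsq(u,r-r.mean(),rcond=None)[0] if 0 else np.linalg.lstsq(u,r-50,rcond=None)[0]
        dy=(ia+ib)/2
        c=c+0.7*(ex*dc[0]+ey*(dy+dc[1])/2); th+=0.7*dth
    if verbose: print("c",c.round(1),"th",round(th,4),"dth legs",round(sa,3),round(sb,3),"ia,ib",round(ia,1),round(ib,1),"circ",s[:2].round(1),R.round(1),len(A),len(B),len(C))
    print("leg A x min",L[abs(L[:,1]-50)<14][:,0].min().round(1),"B/foot x min",L[abs(L[:,1]+50)<30][:,0].min().round(1),"y min",L[:,1].min().round(1))
    return c,th
if __name__=="__main__":
    for n in ("top0","scene0"):
        d=load(n); b=np.load(n+"_bar.npy")
        c=np.array([560.,-200.]); e=plane(d,[[313,222]],62)[0,:2] if n=="top0" else e
        f=plane(d,[[355,250]],62)[0,:2] if n=="top0" else f
        v=c-(e+f)/2; th=np.arctan2(v[1],v[0])
        P=plane(d,b[:,3:],62)[:,:2]; print(n,"silhouette"); fit(P)
        Q=b[b[:,2]>64][:,:2]; print("depth"); fit(Q)
E
python3 fit.py
```

```text
top0 silhouette
c [ 560.4 -203.1] th -0.5565 dth legs 0.001 -0.001 ia,ib 49.7 -49.6 circ [ 3.7 -0.1] 47.8 261 253 490
leg A x min -106.9 B/foot x min -121.4 y min -78.7
depth
c [ 559.4 -202. ] th -0.5544 dth legs 0.004 -0.004 ia,ib 49.7 -49.6 circ [ 3.3 -0. ] 48.0 245 236 445
leg A x min -104.6 B/foot x min -119.5 y min -77.9
scene0 silhouette
c [ 559.1 -206.6] th -0.5681 dth legs -0.007 0.007 ia,ib 49.2 -49.8 circ [5.  0.2] 46.8 131 134 349
leg A x min -106.9 B/foot x min -121.1 y min -75.8
depth
c [ 560.7 -208.1] th -0.5607 dth legs -0.005 0.005 ia,ib 49.0 -49.3 circ [2.2 0.3] 48.5 120 128 304
leg A x min -103.0 B/foot x min -116.4 y min -74.8
```

Run:
```python
from workcell import ctrl, eyes
import cv2, numpy as np
from scipy.spatial.transform import Rotation as R
d=eyes.get_image("wrist"); cv2.imwrite("pics/w0.png",d["frame"][:,:,::-1]); np.savez("w0.npz",**d)
o=ctrl.get_obs(); Rt=R.from_rotvec(o["orientation"]).as_matrix()
print(Rt.round(3)); T=d["cam_to_world"]; print(T.round(3)); print("cam in tool",Rt.T@(T[:3,3]-o["ee_pos"]),(Rt.T@T[:3,:3]).round(3),d["fx"])
print("delta to (500,-190,300) in tool",Rt.T@(np.array([500,-190,300])-o["ee_pos"]))
```

```text
[[ 0.893  0.45  -0.001]
 [ 0.45  -0.893  0.001]
 [ 0.    -0.001 -1.   ]]
[[ 4.50000e-01 -8.50000e-01 -2.74000e-01  3.56145e+02]
 [-8.93000e-01 -4.30000e-01 -1.35000e-01 -5.20041e+02]
 [-3.00000e-03  3.05000e-01 -9.52000e-01  3.83299e+02]
 [ 0.00000e+00  0.00000e+00  0.00000e+00  1.00000e+00]]
cam in tool [ 8.39921544e+01 -1.03217938e-01 -1.61219442e+02] [[ 0.    -0.952 -0.305]
 [ 1.     0.001 -0.002]
 [ 0.002 -0.305  0.952]] 265.42211651364676
delta to (500,-190,300) in tool [ 360.97748659 -230.00567409  -77.6491214 ]
```

View pics/w0.png

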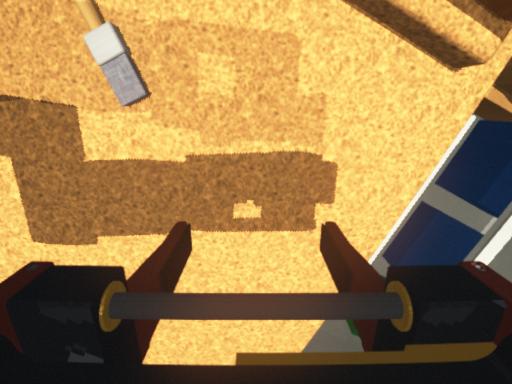

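The wrist view shows the open fingers in the lower half (rows above 220 are clear) and the brush at (115,65). I'll move over to look at the U from close up, shutting the fingers on the way.

Call:
move_arm --pt "31 -21.5 2 0 0 0" --pt "31 -21.5 2 0 0 0" --pt "31 -21.5 2 0 0 0" --pt "31 -21.5 2 0 0 0" --pt "31 -21.5 2 0 0 0" --hand 1

```text
t: 0.57
ee_pos: [370.7, -392.9, 210.4]
orientation: [3.059, 0.71, -0.002]
ft_force: [1.9, -0.5, 0.3]
width: 57.9
```

Run:
```python
from h import *
d=load("top0")
vv,uu=np.mgrid[0:384,0:512]; uv=np.c_[uu.ravel(),vv.ravel()]
P=pts(d,uv,d["range_z"].ravel()); ok=(d["range_z"].ravel()>0)&(uv[:,1]<130)&(uv[:,0]>300)&(P[:,2]>100)
print(P[ok].min(0),P[ok].max(0), P[ok][P[ok][:,0].argmin()])
for h in (30,75,145):
  k=ok&(P[:,2]>h)
  if k.any(): print(h,P[k][:,0].min(),P[k][:,1].min(),P[k][:,1].max())
```

```text
[ 779.7551768  -501.43039366  100.03035964] [ 944.2487277  -157.11513422  145.4326182 ] [ 779.7551768 -377.6718383  103.5004874]
30 779.7551768032649 -501.430393655513 -157.11513421985958
75 779.7551768032649 -501.430393655513 -157.11513421985958
145 880.5932673622361 -310.2376021887133 -163.5831586508441
```

Call:
move_arm --pt "31 -21.5 2 0 0 0" --pt "31 -21.5 2 0 0 0" --pt "31 -21.5 2 0 0 0" --pt "31 -21.5 2 0 0 0" --pt "28 -19 2 0 0 0"

```text
t: 0.98
ee_pos: [463.0, -222.6, 199.2]
orientation: [3.06, 0.708, -0.002]
ft_force: [0.5, -0.9, -0.5]
width: 24.6
```

Call:
move_arm --pt "0 0 0 0 0 0" --pt "0 0 0 0 0 0" --pt "0 0 0 0 0 0"

```text
t: 1.23
ee_pos: [465.2, -216.3, 198.5]
orientation: [-3.056, -0.721, 0.003]
ft_force: [0.1, -0.7, 0.4]
width: 4.8
```

Run:
```python
from workcell import ctrl, eyes
import cv2, numpy as np
d=eyes.get_image("wrist"); cv2.imwrite("pics/w1.png",d["frame"][:,:,::-1]); np.savez("w1.npz",**d)
o=ctrl.get_obs(); print(o["t"],o["ee_pos"],o["orientation"],o["ft_force"],o["width"],np.abs(o["qvel"]).max(),d["D"])
```

```text
1.2833 [ 464.94680157 -216.70622398  198.4532585 ] [-3.05676552 -0.71974243  0.00327159] [-0.0623665   0.93865162  0.16761989] 1.721344813365716 0.022630305800518113 [-0.03406164  0.          0.          0.          0.        ]
```

View pics/w1.png

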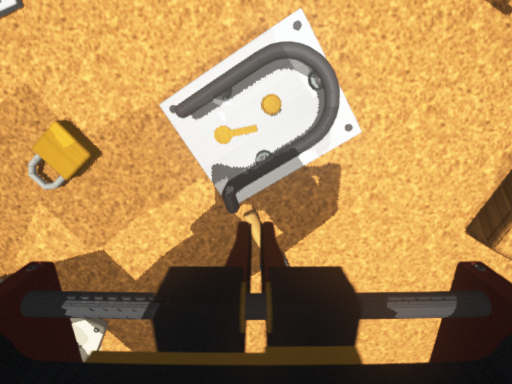

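The wrist view shows the U clearly: plain end at about (178,110), bend at (335,90), foot at about (232,205). The fingers are nearly shut and nothing hides the bar. I'll fit it from this view.

```bash
cat > fit2.py <<'E'
import fit as F
from h import *
n="w1"; d=load(n); x0,x1,y0,y1=150,370,10,215
f=d["frame"][y0:y1,x0:x1].astype(int)
vv,uu=np.mgrid[y0:y1,x0:x1]; uv=np.c_[uu.ravel(),vv.ravel()]
P=pts(d,uv,d["range_z"][y0:y1,x0:x1].ravel())
sat=(f.max(2)-f.min(2)).ravel()
print("plate z",np.median(P[(f.min(2)>140).ravel(),2]),"table",np.median(P[:3000,2]))
m=(P[:,2]>50)&(P[:,2]<90)
print(m.sum(),np.percentile(P[m,2],[5,50,90,97]))
mm=m.reshape(f.shape[:2]).astype(np.uint8)*255
cv2.imwrite("pics/w1m.png",np.hstack([cv2.resize(mm,None,fx=1.8,fy=1.8),cv2.resize(((f.max(2)<75)*255).astype(np.uint8),None,fx=1.8,fy=1.8)]))
for nm,k,Q in (("sil",m,plane(d,uv[m],62)[:,:2]),("depth",0,P[m&(P[:,2]>65)][:,:2]),("depthall",0,P[m][:,:2])):
    F.c=np.array([560.,-204.]);F.th=-.56; print(nm); F.fit(Q)
E
python3 fit2.py
```

```text
plate z 11.253574684605212 table -0.6904956780517466
5737 [63.27511853 67.9808497  69.50406418 70.0784617 ]
sil
c [ 558.8 -204.2] th -0.5583 dth legs -0.0 0.0 ia,ib 49.9 -49.5 circ [ 2.9 -0.1] 48.4 1304 966 2372
leg A x min -108.4 B/foot x min -121.6 y min -79.7
depth
c [ 558.  -203.7] th -0.558 dth legs 0.001 -0.001 ia,ib 49.7 -49.3 circ [ 2.8 -0. ] 48.3 1170 835 2074
leg A x min -106.5 B/foot x min -119.6 y min -78.3
depthall
c [ 557.5 -203.2] th -0.5575 dth legs -0.0 0.0 ia,ib 49.0 -48.6 circ [ 3.7 -0. ] 47.7 1327 980 2407
leg A x min -105.8 B/foot x min -118.9 y min -79.1
```

View pics/w1m.png

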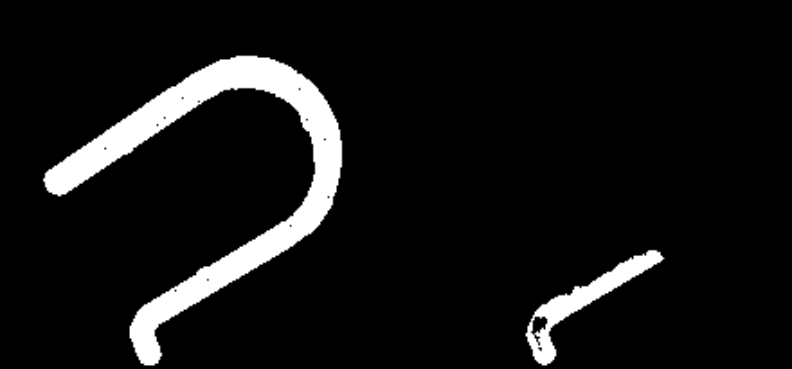

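```bash
cat >> fit2.py <<'E'
c=np.array([559,-204.]);th=-.558
ex=np.array([np.cos(th),np.sin(th)]); ey=np.array([-ex[1],ex[0]])
Q=plane(d,uv[m],62)[:,:2]; L=np.c_[(Q-c)@ex,(Q-c)@ey]
for y in range(-82,-30,4):
    k=(abs(L[:,1]-y)<2)&(L[:,0]<-50); print(y,k.sum(),L[k,0].min().round(1),L[k,0].max().round(1)) if k.any() else 0
for x in range(-108,56,12):
    a=L[(abs(L[:,0]-x)<3)&(L[:,1]>0),1]; b=L[(abs(L[:,0]-x)<3)&(L[:,1]<0),1]
    print(x,a.min().round(1) if len(a) else 0,a.max().round(1) if len(a) else 0,b.min().round(1) if len(b) else 0,b.max().round(1) if len(b) else 0)
for an in range(-90,91,15):
    t=np.degrees(np.arctan2(L[:,1],L[:,0])); r=np.hypot(*L.T)[abs(t-an)<3]; print(an,r.min().round(1),r.max().round(1),((r.min()+r.max())/2).round(1))
E
python3 fit2.py | tail -45
```

```text
c [ 558.8 -204.2] th -0.5583 dth legs -0.0 0.0 ia,ib 49.9 -49.5 circ [ 2.9 -0.1] 48.4 1304 966 2372
leg A x min -108.4 B/foot x min -121.6 y min -79.7
depth
c [ 558.  -203.7] th -0.558 dth legs 0.001 -0.001 ia,ib 49.7 -49.3 circ [ 2.8 -0. ] 48.3 1170 835 2074
leg A x min -106.5 B/foot x min -119.6 y min -78.3
depthall
c [ 557.5 -203.2] th -0.5575 dth legs -0.0 0.0 ia,ib 49.0 -48.6 circ [ 3.7 -0. ] 47.7 1327 980 2407
leg A x min -105.8 B/foot x min -118.9 y min -79.1
-78 27 -120.3 -107.5
-74 39 -121.6 -106.4
-70 44 -121.2 -104.7
-66 44 -120.4 -103.7
-62 44 -119.3 -102.6
-58 126 -118.2 -50.9
-54 191 -117.9 -50.1
-50 185 -115.1 -50.3
-46 166 -111.3 -50.1
-42 94 -104.3 -50.3
-108 45.0 55.2 -78.4 -45.0
-96 41.6 57.6 -58.6 -42.0
-84 41.5 57.8 -58.0 -42.0
-72 41.5 57.6 -57.9 -42.0
-60 41.5 57.8 -58.0 -41.4
-48 41.5 57.7 -57.9 -41.8
-36 41.6 57.6 -58.1 -41.8
-24 41.6 57.8 -58.0 -41.8
-12 41.7 57.5 -57.8 -41.8
0 41.5 57.2 -58.0 -41.6
12 39.7 55.9 -56.6 -40.1
24 31.1 52.8 -54.6 -33.7
36 16.3 46.8 -48.0 -14.7
48 0.0 35.2 -35.2 -0.1
-90 41.8 58.0 49.9
-75 42.5 58.6 50.5
-60 42.5 58.7 50.6
-45 42.4 57.8 50.1
-30 41.3 57.6 49.4
-15 41.2 57.9 49.5
0 39.4 57.3 48.4
15 41.7 57.5 49.6
30 41.1 57.2 49.1
45 41.1 57.7 49.4
60 41.5 57.4 49.5
75 41.9 57.4 49.7
90 41.5 57.3 49.4
```

```bash
cat > plan.py <<'E'
import sys, numpy as np
from workcell import ctrl
from scipy.spatial.transform import Rotation as R
c=np.array([559,-204.]);th=-.558
ex=np.array([np.cos(th),np.sin(th)]); ey=np.array([-ex[1],ex[0]])
def at(s):
    if s<100: l=(-100+s,50)
    elif s<257.08: a=np.pi/2-(s-100)/50; l=(50*np.cos(a),50*np.sin(a))
    else: l=(257.08-s,-50)
    return c+ex*l[0]+ey*l[1]
def where(p):
    ss=np.arange(-20,380,.25); D=[np.hypot(*(at(s)-p[:2])) for s in ss]; i=int(np.argmin(D)); return ss[i],D[i]
def ref():
    y=0.467; return np.array([[np.cos(y),np.sin(y),0],[np.sin(y),-np.cos(y),0],[0,0,-1]])
if __name__=="__main__":
    o=ctrl.get_obs(); p=o["ee_pos"]; Rt=R.from_rotvec(o["orientation"]).as_matrix()
    z=float(sys.argv[1]); S=[float(a) for a in sys.argv[2:]]
    s,e=where(p); print("t",round(o["t"],2),"p",p.round(1),"s",s,"off",e.round(1),"F",o["ft_force"].round(1),"w",round(o["width"],1))
    rv=R.from_matrix(Rt.T@ref()).as_rotvec(); print("turn",rv.round(3))
    prev=p
    for i,a in enumerate(S):
        t=np.r_[at(a), p[2]+(z-p[2])*(i+1)/len(S)]; d=Rt.T@(t-prev); prev=t
        print(d.round(1).tolist(),"norm",np.linalg.norm(d).round(1))
E
python3 plan.py 100 3; python3 -c "
from plan import *
print(at(3),at(100),at(178),at(257),at(357))"
```

```text
t 1.28 p [ 464.9 -216.7  198.5] s 330.25 off 10.6 F [-0.1  0.9  0.2] w 1.7
turn [-0.002  0.002 -0.005]
[81.9, -78.1, 98.4] norm 150.0
[ 503.18789987 -110.22361982] [ 585.47453132 -161.58421059] [ 601.69913957 -230.01506257] [ 532.59305588 -246.45790035] [ 447.76175512 -193.50908601]
```

Call:
move_arm --pt "16.4 -15.6 18 0 0 -0.005" --pt "16.4 -15.6 18 0 0 0" --pt "16.4 -15.6 18 0 0 0" --pt "16.4 -15.6 18 0 0 0" --pt "12 -11.5 14 0 0 0" --hand 1

```text
t: 1.7
ee_pos: [503.7, -123.6, 113.6]
orientation: [3.055, 0.703, 0.009]
ft_force: [-0.9, -0.5, 0.2]
width: -0.0
```

Call:
move_arm --pt "0 0 0 0 0 0" --pt "0 0 0 0 0 0"

```text
t: 1.87
ee_pos: [502.1, -123.4, 110.8]
orientation: [3.058, 0.704, 0.002]
ft_force: [-0.5, 0.5, 0.2]
width: 0.9
```

```bash
python3 plan.py 100 3
```

```text
t 1.87 p [ 502.1 -123.4  110.8] s 9.0 off 11.7 F [-0.5  0.5  0.2] w 0.9
turn [ 0.004 -0.    -0.015]
[6.7, -11.4, 10.7] norm 17.0
```

Call:
move_arm --pt "2.5 -4 6 0.004 0 -0.015" --pt "2.5 -4 6 0 0 0" --pt "1.7 -3.4 5 0 0 0" --pt "0 0 5 0 0 0" --pt "0 0 0 0 0 0"

```text
t: 2.28
ee_pos: [503.5, -114.1, 89.1]
orientation: [3.056, 0.72, 0.006]
ft_force: [-0.3, 0.7, 0.6]
width: 0.4
```

```bash
python3 plan.py 80 3
python3 - <<'E'
from workcell import eyes
import cv2,numpy as np
d=eyes.get_image("scene"); cv2.imwrite("pics/s2.png",cv2.resize(d["frame"][150:310,120:300,::-1],None,fx=3.5,fy=3.5))
E
```

```text
t 2.28 p [ 503.5 -114.1   89.1] s 5.25 off 3.2 F [-0.3  0.7  0.6] w 0.4
turn [ 0.003 -0.003 -0.004]
[1.5, -3.7, 9.1] norm 9.9
```

View pics/s2.png

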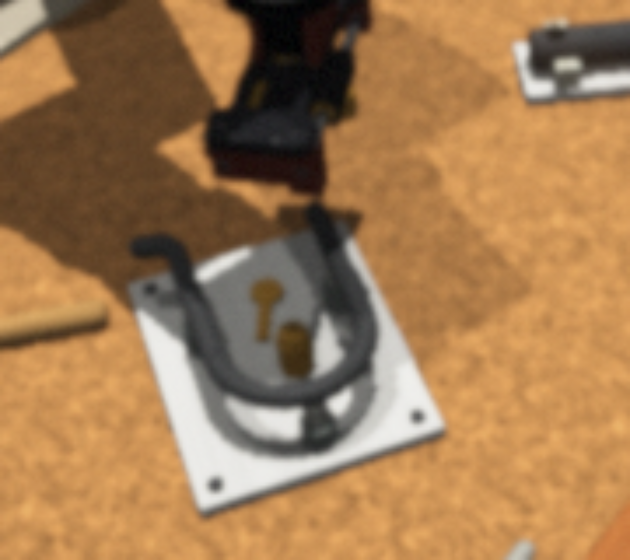

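The shut fingertips are just above the plain end of the bar (crop about (320,205)). Now the slow descent.

Call:
move_arm --pt "0.7 -1.8 4 0 -0.003 -0.004" --pt "0.7 -1.8 4 0 0 0" --pt "0 0 3 0 0 0" --pt "0 0 3 0 0 0" --pt "0 0 2 0 0 0"

```text
t: 2.75
ee_pos: [504.1, -110.5, 73.0]
orientation: [3.052, 0.726, 0.004]
ft_force: [0.2, 0.1, -0.3]
width: 0.4
```

```bash
python3 plan.py 65 3
```

```text
t 2.75 p [ 504.1 -110.5   73. ] s 4.0 off 0.2 F [ 0.2  0.1 -0.3] w 0.4
turn [ 0.005 -0.002  0.   ]
[-0.7, -0.7, 8.0] norm 8.0
```

Call:
move_arm --pt "-0.4 -0.4 2 0.004 0 0" --pt "0 0 2 0 0 0" --pt "0 0 2 0 0 0" --pt "0 0 1.5 0 0 0" --pt "0 0 0 0 0 0"

```text
t: 3.17
ee_pos: [503.5, -110.2, 64.6]
orientation: [-3.056, -0.727, -0.002]
ft_force: [-0.4, 1.5, 2.8]
width: 0.6
```

```bash
python3 plan.py 65 7 11 15 19 23
python3 - <<'E'
from workcell import eyes
import cv2,numpy as np
d=eyes.get_image("scene"); cv2.imwrite("pics/s3.png",cv2.resize(d["frame"][170:280,140:270,::-1],None,fx=5,fy=5))
E
```

```text
t 3.17 p [ 503.5 -110.2   64.6] s 3.25 off 0.1 F [-0.4  1.5  2.8] w 0.6
turn [-0.    -0.001  0.   ]
[1.8, 3.3, -0.1] norm 3.7
[2.1, 3.4, -0.1] norm 4.0
[2.1, 3.4, -0.1] norm 4.0
[2.1, 3.4, -0.1] norm 4.0
[2.1, 3.4, -0.1] norm 4.0
```

View pics/s3.png

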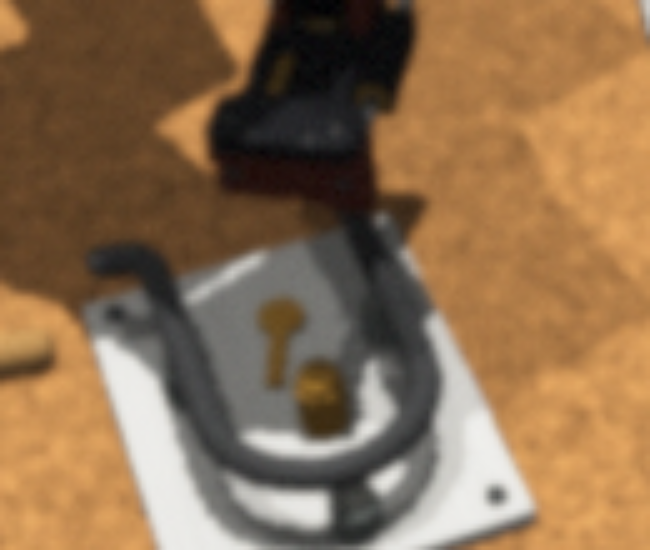

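In contact: 2.8 N, about 5 mm of give, and the tip is over the plain end. I'll trace along the first leg.

Call:
move_arm --pt "1.9 3.3 0 0 0 0" --pt "2.1 3.4 0 0 0 0" --pt "2.1 3.4 0 0 0 0" --pt "2.1 3.4 0 0 0 0" --pt "2.1 3.4 0 0 0 0"

```text
t: 3.63
ee_pos: [519.7, -120.7, 64.8]
orientation: [-3.054, -0.727, 0.003]
ft_force: [-2.8, 1.4, 3.7]
width: 0.4
```

```bash
python3 plan.py 65 27 31 35 39 43
```

```text
t 3.63 p [ 519.7 -120.7   64.8] s 22.5 off 0.1 F [-2.8  1.4  3.7] w 0.4
turn [-0.003  0.001  0.   ]
[2.4, 3.7, -0.0] norm 4.4
[2.1, 3.4, -0.0] norm 4.0
[2.1, 3.4, -0.0] norm 4.0
[2.1, 3.4, -0.0] norm 4.0
[2.1, 3.4, -0.0] norm 4.0
```

Tracking is good, so I'll carry on.

Call:
move_arm --pt "2.3 3.7 0 -0.003 0 0" --pt "2.1 3.4 0 0 0 0" --pt "2.1 3.4 0 0 0 0" --pt "2.1 3.4 0 0 0 0" --pt "2.1 3.4 0 0 0 0"

```text
t: 4.05
ee_pos: [539.2, -132.7, 64.8]
orientation: [3.056, 0.727, -0.002]
ft_force: [-2.8, 1.4, 2.8]
width: 0.8
```

```bash
python3 plan.py 65 47 51 55 59 63
```

```text
t 4.05 p [ 539.2 -132.7   64.8] s 45.5 off 0.0 F [-2.8  1.4  2.8] w 0.8
turn [0.    0.001 0.   ]
[0.8, 1.3, -0.0] norm 1.5
[2.1, 3.4, -0.0] norm 4.0
[2.1, 3.4, -0.0] norm 4.0
[2.1, 3.4, -0.0] norm 4.0
[2.1, 3.4, -0.0] norm 4.0
```

Call:
move_arm --pt "1.6 2.6 0 0 0 0" --pt "2.1 3.4 0 0 0 0" --pt "2.1 3.4 0 0 0 0" --pt "2.1 3.4 0 0 0 0" --pt "2.1 3.4 0 0 0 0"

```text
t: 4.47
ee_pos: [557.2, -143.8, 64.7]
orientation: [3.056, 0.727, -0.002]
ft_force: [-2.0, 1.3, 2.9]
width: 0.7
```

```bash
python3 plan.py 65 69 73 77 81 85
```

```text
t 4.47 p [ 557.2 -143.8   64.7] s 66.5 off 0.1 F [-2.   1.3  2.9] w 0.7
turn [0.    0.002 0.   ]
[1.2, 2.2, -0.1] norm 2.5
[2.1, 3.4, -0.1] norm 4.0
[2.1, 3.4, -0.1] norm 4.0
[2.1, 3.4, -0.1] norm 4.0
[2.1, 3.4, -0.1] norm 4.0
```

Call:
move_arm --pt "2 3.3 0 0 0.001 0" --pt "2.1 3.4 0 0 0 0" --pt "2.1 3.4 0 0 0 0" --pt "2.1 3.4 0 0 0 0" --pt "2.1 3.4 0 0 0 0"

```text
t: 4.88
ee_pos: [576.0, -155.4, 64.7]
orientation: [3.056, 0.727, -0.0]
ft_force: [-1.9, 1.4, 3.3]
width: 0.3
```

```bash
python3 plan.py 65 92 96 100 104 108
```

```text
t 4.88 p [ 576.  -155.4   64.7] s 88.75 off 0.3 F [-1.9  1.4  3.3] w 0.3
turn [0. 0. 0.]
[1.5, 3.0, -0.1] norm 3.4
[2.1, 3.4, -0.1] norm 4.0
[2.1, 3.4, -0.1] norm 4.0
[1.9, 3.5, -0.1] norm 4.0
[1.7, 3.6, -0.1] norm 4.0
```

Call:
move_arm --pt "1.4 3 0 0 0 0" --pt "2.0 3.4 0 0 0 0" --pt "2.0 3.4 0 0 0 0" --pt "1.7 3.5 0 0 0 0" --pt "1.5 3.6 0 0 0 0"

```text
t: 5.3
ee_pos: [593.1, -167.7, 64.7]
orientation: [3.056, 0.727, -0.0]
ft_force: [-3.1, 1.8, 3.0]
width: 0.3
```

```bash
python3 plan.py 65 113 117 121 125 129
```

```text
t 5.3 p [ 593.1 -167.7   64.7] s 109.75 off 0.2 F [-3.1  1.8  3. ] w 0.3
turn [0. 0. 0.]
[1.1, 3.0, -0.1] norm 3.2
[1.0, 3.9, -0.0] norm 4.0
[0.7, 3.9, -0.0] norm 4.0
[0.3, 4.0, -0.0] norm 4.0
[0.0, 4.0, -0.0] norm 4.0
```

Call:
move_arm --pt "1 3.1 0 0 0 0" --pt "0.9 3.8 0 0 0 0" --pt "0.6 3.8 0 0 0 0" --pt "0.2 3.9 0 0 0 0" --pt "-0.1 3.9 0 0 0 0"

```text
t: 5.72
ee_pos: [605.9, -184.3, 64.9]
orientation: [3.056, 0.727, 0.002]
ft_force: [-0.2, 2.4, 2.8]
width: 0.6
```

```bash
python3 plan.py 65 134 138 142 146 150
```

```text
t 5.72 p [ 605.9 -184.3   64.9] s 130.75 off 0.9 F [-0.2  2.4  2.8] w 0.6
turn [ 0.001 -0.001  0.   ]
[-1.2, 3.2, -0.0] norm 3.4
[-0.7, 3.9, -0.0] norm 4.0
[-1.0, 3.9, -0.0] norm 4.0
[-1.3, 3.8, -0.0] norm 4.0
[-1.6, 3.7, -0.0] norm 4.0
```

Call:
move_arm --pt "-1.4 3.1 0 0 0 0" --pt "-1 3.7 0 0 0 0" --pt "-1.3 3.7 0 0 0 0" --pt "-1.6 3.6 0 0 0 0" --pt "-1.8 3.5 0 0 0 0"

```text
t: 6.13
ee_pos: [609.2, -205.4, 65.4]
orientation: [3.055, 0.727, 0.006]
ft_force: [-0.6, 2.0, 2.9]
width: 0.4
```

```bash
python3 plan.py 65 155 159 163 167 171
python3 - <<'E'
from workcell import eyes
import cv2,numpy as np
d=eyes.get_image("scene"); cv2.imwrite("pics/s4.png",cv2.resize(d["frame"][170:300,130:270,::-1],None,fx=4.5,fy=4.5))
E
```

```text
t 6.13 p [ 609.2 -205.4   65.4] s 152.0 off 0.2 F [-0.6  2.   2.9] w 0.4
turn [ 0.002 -0.004  0.   ]
[-1.7, 2.4, 0.1] norm 3.0
[-2.2, 3.3, 0.1] norm 4.0
[-2.5, 3.1, 0.1] norm 4.0
[-2.7, 2.9, 0.1] norm 4.0
[-3.0, 2.7, 0.1] norm 4.0
```

View pics/s4.png

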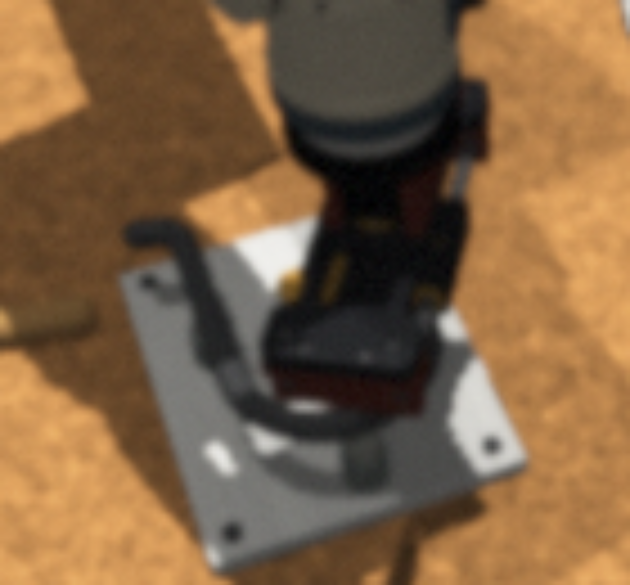

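The hand is over the bend's right-hand part (about (400,400) in the crop) and the bar is still level. I'll keep going.

Call:
move_arm --pt "-1.8 2.5 0.2 0.002 -0.004 0" --pt "-2.3 3.2 0.1 0 0 0" --pt "-2.5 3 0.1 0 0 0" --pt "-2.8 2.8 0.1 0 0 0" --pt "-3 2.6 0.1 0 0 0"

```text
t: 6.6
ee_pos: [605.1, -226.1, 65.2]
orientation: [3.055, 0.726, 0.002]
ft_force: [0.5, 2.2, 2.6]
width: 0.1
```

```bash
python3 plan.py 65 176 180 184 188 192
```

```text
t 6.6 p [ 605.1 -226.1   65.2] s 173.0 off 1.1 F [0.5 2.2 2.6] w 0.1
turn [ 0.002 -0.001 -0.   ]
[-3.1, 0.9, 0.0] norm 3.2
[-3.4, 2.1, 0.0] norm 4.0
[-3.6, 1.8, 0.0] norm 4.0
[-3.7, 1.5, 0.0] norm 4.0
[-3.8, 1.2, 0.0] norm 4.0
```

Call:
move_arm --pt "-3.1 0.7 0.1 0.001 -0.001 0" --pt "-3.4 1.8 0.1 0 0 0" --pt "-3.6 1.5 0.1 0 0 0" --pt "-3.7 1.2 0.1 0 0 0" --pt "-3.8 0.9 0.1 0 0 0"

```text
t: 7.02
ee_pos: [592.1, -241.7, 65.2]
orientation: [3.054, 0.726, 0.004]
ft_force: [2.4, 1.7, 3.8]
width: 0.4
```

```bash
python3 plan.py 65 196 200 204 208 212
```

```text
t 7.02 p [ 592.1 -241.7   65.2] s 193.25 off 0.2 F [2.4 1.7 3.8] w 0.4
turn [ 0.003 -0.002 -0.   ]
[-2.8, 0.4, 0.0] norm 2.9
[-3.9, 0.6, 0.0] norm 4.0
[-4.0, 0.3, 0.0] norm 4.0
[-4.0, -0.0, 0.0] norm 4.0
[-4.0, -0.3, 0.0] norm 4.0
```

Call:
move_arm --pt "-3 0.4 0.1 0.003 -0.002 0" --pt "-3.8 0.4 0.1 0 0 0" --pt "-3.9 0.1 0.1 0 0 0" --pt "-3.9 -0.3 0.1 0 0 0" --pt "-3.9 -0.6 0.1 0 0 0"

```text
t: 7.43
ee_pos: [574.8, -251.8, 65.2]
orientation: [3.055, 0.726, 0.002]
ft_force: [1.4, -0.0, 3.1]
width: 0.3
```

```bash
python3 plan.py 65 216 220 224 228 232
```

```text
t 7.43 p [ 574.8 -251.8   65.2] s 213.25 off 0.4 F [ 1.4 -0.   3.1] w 0.3
turn [ 0.002 -0.001 -0.   ]
[-2.6, -0.9, 0.0] norm 2.8
[-3.9, -1.0, 0.0] norm 4.0
[-3.8, -1.3, 0.0] norm 4.0
[-3.7, -1.6, 0.0] norm 4.0
[-3.5, -1.9, 0.0] norm 4.0
```

Call:
move_arm --pt "-3 -1 0.1 0.001 -0.001 0" --pt "-3.7 -1.2 0.1 0 0 0" --pt "-3.6 -1.5 0.1 0 0 0" --pt "-3.5 -1.8 0.1 0 0 0" --pt "-3.3 -2.1 0.1 0 0 0"

```text
t: 7.85
ee_pos: [554.7, -253.9, 65.0]
orientation: [3.054, 0.726, 0.002]
ft_force: [1.9, -0.3, 3.1]
width: 0.4
```

```bash
python3 plan.py 65 236 240 244 248 252
```

```text
t 7.85 p [ 554.7 -253.9   65. ] s 233.5 off 0.1 F [ 1.9 -0.3  3.1] w 0.4
turn [ 0.003 -0.001 -0.   ]
[-2.1, -1.5, -0.0] norm 2.5
[-3.2, -2.4, -0.0] norm 4.0
[-3.0, -2.6, -0.0] norm 4.0
[-2.8, -2.9, -0.0] norm 4.0
[-2.5, -3.1, -0.0] norm 4.0
```

Call:
move_arm --pt "-2.4 -1.7 0 0.002 -0.001 0" --pt "-3 -2.5 0 0 0 0" --pt "-2.8 -2.7 0 0 0 0" --pt "-2.6 -2.9 0 0 0 0" --pt "-2.4 -3.1 0 0 0 0"

```text
t: 8.27
ee_pos: [535.3, -248.5, 65.2]
orientation: [3.054, 0.726, 0.0]
ft_force: [1.6, -0.9, 2.6]
width: 0.4
```

```bash
python3 plan.py 65 256 260 264 268 272
```

```text
t 8.27 p [ 535.3 -248.5   65.2] s 253.75 off 0.4 F [ 1.6 -0.9  2.6] w 0.4
turn [ 0.002  0.    -0.   ]
[-1.0, -2.2, 0.0] norm 2.4
[-2.1, -3.4, 0.0] norm 4.0
[-2.1, -3.4, 0.0] norm 4.0
[-2.1, -3.4, 0.0] norm 4.0
[-2.1, -3.4, 0.0] norm 4.0
```

Call:
move_arm --pt "-1.3 -2.6 0.1 0.001 0 0" --pt "-2.1 -3.4 0 0 0 0" --pt "-2.1 -3.4 0 0 0 0" --pt "-2.1 -3.4 0 0 0 0" --pt "-2.1 -3.4 0 0 0 0"

```text
t: 8.68
ee_pos: [517.4, -237.5, 65.1]
orientation: [3.055, 0.727, -0.001]
ft_force: [2.5, -1.4, 3.2]
width: 0.6
```

```bash
python3 plan.py 65 278 282 286 290 294
python3 - <<'E'
from workcell import eyes
import cv2,numpy as np
d=eyes.get_image("top"); cv2.imwrite("pics/t4.png",cv2.resize(d["frame"][140:280,280:420,::-1],None,fx=4,fy=4))
d=eyes.get_image("scene"); cv2.imwrite("pics/s5.png",cv2.resize(d["frame"][170:300,130:270,::-1],None,fx=4.5,fy=4.5))
E
```

```text
t 8.68 p [ 517.4 -237.5   65.1] s 274.5 off 0.5 F [ 2.5 -1.4  3.2] w 0.6
turn [ 0.001  0.001 -0.   ]
[-1.4, -3.2, 0.0] norm 3.4
[-2.1, -3.4, 0.0] norm 4.0
[-2.1, -3.4, 0.0] norm 4.0
[-2.1, -3.4, 0.0] norm 4.0
[-2.1, -3.4, 0.0] norm 4.0
```

View pics/s5.png

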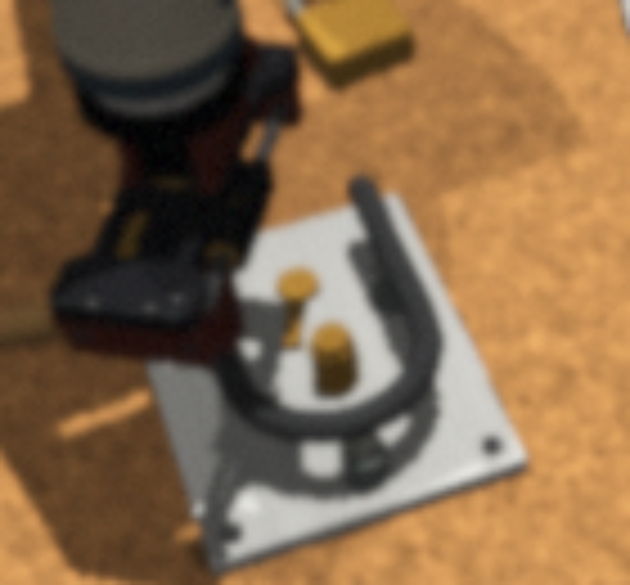

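The hand is on the foot-side leg, near (230,350). The barrel and key are unmoved.

Call:
move_arm --pt "-1.5 -3.3 0 0.001 0.001 0" --pt "-2.1 -3.4 0 0 0 0" --pt "-2.1 -3.4 0 0 0 0" --pt "-2.1 -3.4 0 0 0 0" --pt "-2.1 -3.4 0 0 0 0"

```text
t: 9.2
ee_pos: [499.9, -226.1, 65.1]
orientation: [3.056, 0.727, 0.001]
ft_force: [1.7, -2.1, 3.2]
width: 0.2
```

```bash
python3 plan.py 65 300 304 308 312 316
```

```text
t 9.2 p [ 499.9 -226.1   65.1] s 295.5 off 0.1 F [ 1.7 -2.1  3.2] w 0.2
turn [ 0. -0.  0.]
[-2.3, -3.8, 0.0] norm 4.5
[-2.1, -3.4, 0.0] norm 4.0
[-2.1, -3.4, 0.0] norm 4.0
[-2.1, -3.4, 0.0] norm 4.0
[-2.1, -3.4, 0.0] norm 4.0
```

Call:
move_arm --pt "-2.1 -3.4 0 0 0 0" --pt "-2.1 -3.4 0 0 0 0" --pt "-2.1 -3.4 0 0 0 0" --pt "-2.1 -3.4 0 0 0 0" --pt "-2.1 -3.4 0 0 0 0"

```text
t: 9.62
ee_pos: [481.0, -214.5, 65.2]
orientation: [3.056, 0.727, 0.001]
ft_force: [2.0, -1.4, 3.2]
width: 0.4
```

```bash
python3 plan.py 65 322 326 330 334 338
```

```text
t 9.62 p [ 481.  -214.5   65.2] s 317.75 off 0.2 F [ 2.  -1.4  3.2] w 0.4
turn [ 0.    -0.001  0.   ]
[-2.0, -3.8, 0.0] norm 4.3
[-2.1, -3.4, 0.0] norm 4.0
[-2.1, -3.4, 0.0] norm 4.0
[-2.1, -3.4, 0.0] norm 4.0
[-2.1, -3.4, 0.0] norm 4.0
```

Call:
move_arm --pt "-2 -3.5 0.1 0 -0.001 0" --pt "-2.1 -3.4 0 0 0 0" --pt "-2.1 -3.4 0 0 0 0" --pt "-2.1 -3.4 0 0 0 0" --pt "-2.1 -3.4 0 0 0 0"

```text
t: 10.03
ee_pos: [462.1, -202.7, 65.1]
orientation: [3.056, 0.727, -0.001]
ft_force: [2.5, -1.3, 3.7]
width: 0.7
```

```bash
python3 plan.py 65 344 348 352 356 357
```

```text
t 10.03 p [ 462.1 -202.7   65.1] s 340.0 off 0.2 F [ 2.5 -1.3  3.7] w 0.7
turn [0.001 0.    0.   ]
[-1.9, -3.6, 0.0] norm 4.0
[-2.1, -3.4, 0.0] norm 4.0
[-2.1, -3.4, 0.0] norm 4.0
[-2.1, -3.4, 0.0] norm 4.0
[-0.5, -0.9, 0.0] norm 1.0
```

Call:
move_arm --pt "-2 -3.5 0 0 0 0" --pt "-2.1 -3.4 0 0 0 0" --pt "-2.1 -3.4 0 0 0 0" --pt "-2.1 -3.4 0 0 0 0" --pt "0 0 0 0 0 0"

```text
t: 10.45
ee_pos: [446.0, -192.7, 65.0]
orientation: [-3.056, -0.727, 0.002]
ft_force: [1.0, -0.2, 3.1]
width: 0.6
```

```bash
python3 plan.py 65 357
python3 - <<'E'
from workcell import eyes
import cv2,numpy as np
d=eyes.get_image("scene"); cv2.imwrite("pics/s6.png",cv2.resize(d["frame"][170:300,130:270,::-1],None,fx=4.5,fy=4.5))
E
```

```text
t 10.45 p [ 446.  -192.7   65. ] s 359.0 off 0.3 F [ 1.  -0.2  3.1] w 0.6
turn [-0.     0.001  0.   ]
[1.2, 1.5, -0.0] norm 1.9
```

View pics/s6.png

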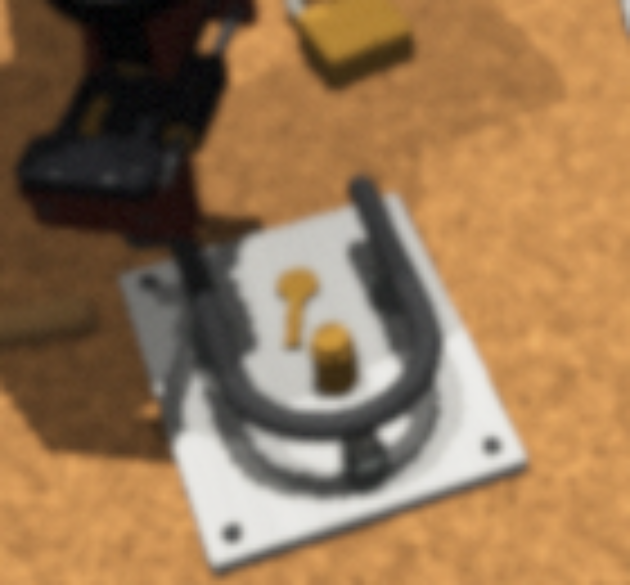

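The tip has reached the foot corner at (190,240), s = 359 of 357 mm, still at 3.1 N. Now I'll lift straight up and away.

Call:
move_arm --pt "0 0 -3 0 0 0" --pt "0 0 -5 0 0 0" --pt "0 0 -10 0 0 0" --pt "0 0 -15 0 0 0" --pt "0 0 -20 0 0 0"

```text
t: 10.92
ee_pos: [440.7, -190.2, 116.4]
orientation: [-3.047, -0.725, 0.021]
ft_force: [0.4, -0.6, -1.5]
width: 0.3
```

Call:
move_arm --pt "0 0 -25 0 0 0" --pt "-5 10 -25 0 0 0" --pt "-5 20 -20 0 0 0" --pt "-5 25 -10 0 0 0" --pt "-5 25 -5 0 0 0"

```text
t: 11.33
ee_pos: [457.2, -268.7, 209.4]
orientation: [-3.041, -0.731, 0.027]
ft_force: [0.7, -0.3, 0.0]
width: 0.8
```

Call:
move_arm --pt "0 25 0 0 0 0" --pt "0 20 0 0 0 0" --pt "0 10 0 0 0 0" --pt "0 0 0 0 0 0" --pt "0 0 0 0 0 0"

```text
t: 11.75
ee_pos: [483.0, -323.5, 214.1]
orientation: [-3.045, -0.727, 0.023]
ft_force: [-0.2, -0.3, -0.6]
width: 0.7
```

Run:
```python
from workcell import eyes,ctrl
from h import *
for n in ("top","scene"):
    d=eyes.get_image(n); cv2.imwrite(f"pics/{n}9.png",d["frame"][:,:,::-1]); np.savez(n+"9.npz",**d)
    b=np.load(n+"0_bar.npy"); uv=b[:,3:].astype(int); 
    P=pts(d,uv,d["range_z"][uv[:,1],uv[:,0]]); k=abs(P[:,2]-68)<15
    print(n,"bar z before/after",np.median(b[k,2]).round(2),np.median(P[k,2]).round(2),k.mean())
o=ctrl.get_obs(); print(o["t"],o["ee_pos"],o["ft_force"],abs(o["qvel"]).max())
```

```text
top bar z before/after 68.01 67.95 0.9938080495356038
scene bar z before/after 68.15 68.23 0.9868073878627969
11.85 [ 482.82750124 -322.80636838  213.98232463] [-0.34248252 -1.0200952   0.36336032] 0.006079463667621413
```

View pics/top9.png

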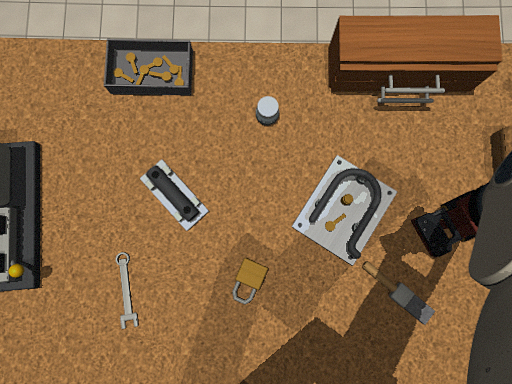

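View pics/scene9.png

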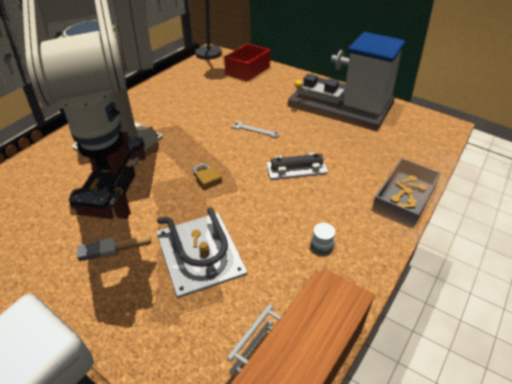

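The hand is well clear, at about (445,230) in the top view. The shackle is back at its rest height, and nothing else has moved in either view. I'm handing in.

```bash
python3 -c "
from workcell import ctrl
print(ctrl.close_job())"
```

```text
the job is handed in; nothing more can be done
None
```

I ran the closed fingertips along the top of the bar once, from the plain end, round the bend, to the corner of the turned-out foot. I then lifted off, moved the hand clear and handed the job in at about 11.9 s of the 51 s allowed.

- **Pressure:** At the end of each move the fingertips were 64.6–65.4 mm above the table, so the bar was pressed down about 5 mm of the 16 mm available. The upward force was 2.6–3.8 N, and total readings stayed under 5 N.
- **Line followed:** The fingertips started about 3 mm in from the plain end and stayed within about 1.1 mm of my estimated centre line. They finished about 2 mm past the corner of the foot, still in contact.
- **After lifting off:** The camera depth shows the bar back at its starting height (68.0 mm before and after in the top view, 68.2 mm in the scene view). The barrel, key, brush, padlock and the other things look unmoved, and the hand touches nothing.
- **Measurements that disagreed:**
  - The cameras placed the bend centre up to about 5 mm apart, mostly in y. I used a value close to the wrist camera's, because it had the nearest view.
  - The foot appeared to lean back, with its corner about 7 mm beyond the stated -100 mm. The legs and bend matched the description to about 1–2 mm, so I traced by those.
- **Not checked:** I felt for no nicks as such; the force readings vary by about 1 N, too much to show a small one.

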